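# Tip the speaker onto its feet and press it home in its charging dock

### The job

The speaker has been left standing on end: push it high on its grille side so that it topples towards the dock and lies on its four rubber feet, grille up. Then, without lifting it, slide it along the console into the dock until you feel it come fully home against the stop hidden inside, and press it there with a light, steady push for a second, never shoving hard. Let go and leave it home and square in the dock, and leave the other things on the console alone.

Things in the scene. Friction and masses are not known exactly. Their poses are not given: they have to be found in the camera images.
- speaker_mid (a point): Centre of the rugged black speaker, a box 160 mm long (z), 104 wide (y), 90 deep over the feet (x), 0.4 to 0.6 kg, too wide to grip. It starts on end: z up, centre 80 mm up; the -x side (grille, two round drivers) faces away from the dock, +x (four feet 3 mm high) towards it. Lying on its feet: +x down, +z on towards the dock, centre 45 mm up; slides at 2 to 6 N.
- speaker_grille (a point): Point on the speaker's grille side, 45 mm from its centre along its -x, 132 mm from the end it stands on; same axes as the centre. Pushed here towards the feet side, the standing speaker tips about its lower edge at 2 to 4 N instead of sliding, and falls over by itself beyond a lean of about 30 degrees. The fingers' push on the speaker must always stay below 20 N.
- speaker_foot (a point): Centre of the 90 x 104 mm end on which the speaker stands at the start; once the speaker lies down, this is its rear end, the one away from the dock. Same axes as the centre: +z points from here into the speaker.
- dock: Grey charging dock fixed to the console. Its x axis is the way the speaker slides in, y across; origin on the console, centre line, under the stop's deepest place. Cheeks: inner faces 57 mm off the centre line, out to x = -0.051, then low (34 mm) wings flare 40 degrees to a mouth 165 mm wide at x = -0.085. Hood from x = -0.039 on, underside 98 mm up, top 106. Speaker home: y within 5 mm.
- stop_carrier: Fixed part in the dock (same frame as the dock) that bears the steel stop, 90 mm wide, hidden by the hood. The stop's face lies anywhere from dock x = -0.025 to 0 (so the centre of a home speaker at x = -0.105 to -0.080): feel for it. It does not give; two sprung pins stand 2.5 mm out of it (under 1 N). Seat with 3 N or more beyond the sliding force for half a second; never over 15 N.
- earbuds_mid (a point): Bystander: centre of a black earbuds case, 50 x 62 x 24 mm, lying on the console.
- flashlight_mid (a point): Bystander: centre of a stainless steel pocket flashlight 115 mm long (along its x), 24 mm thick, lying on the console.
- key_cover_mid (a point): Bystander: centre of a green silicone key cover, 68 x 36 x 14 mm, lying on the console.
- pump_bottle_mid (a point): Bystander: centre (78 mm up) of an empty clear hand sanitiser pump bottle, 54 mm in diameter, 156 mm tall, standing behind the dock.
Things that resemble listed ones, but are neither listed nor needed, are in the scene too. Leave any red look-alike of the dock alone.

How it is judged (in metres and radians):
On the way, in this order (a step that is already met when the one before it is completed fails the run):
1. the speaker lies still on its feet, grille up, toppled towards the dock and still short of it (angle between speaker_mid's own x axis and vertical above 3.05 rad and linear speed of speaker below 0.03 m/s and x of speaker_mid in the frame of dock below -0.12 m), for 0.2 s.
2. the speaker is pressed on the stop in the dock with at least 3 N for half a second (contact force between speaker and stop_carrier above 3 N), for 0.5 s.
At the end, for the whole second after the job is handed in: The speaker lies at rest on its feet, grille up (within 5 degrees), square to the dock within 3 degrees and within 8 mm of its centre line, and its end still touches the sprung pins of the stop (at most 2.5 mm from home); the gripper has let go (angle between speaker_mid's own x axis and vertical above 3.05 rad and x of speaker_mid in the frame of dock above -0.1095 m and y of speaker_mid in the frame of dock between -0.008 and 0.008 m and angle between the z axis of speaker_mid and the x axis of dock, either way round below 0.05 rad and linear speed of speaker below 0.01 m/s and contact force between speaker and stop_carrier above 0.1 N).
It fails at once if the fingers push the speaker with more than 20 N (contact force between the fingers and speaker above 20 N).
It fails at once if the speaker is pressed on the stop with more than 15 N (contact force between speaker and stop_carrier above 15 N).
It fails at once if the speaker is lifted off the console (height (world z) of speaker_mid above 0.115 m).
It fails at once if the earbuds case, flashlight, key cover or pump bottle is moved more than 15 mm or knocked over (distance of any of earbuds_mid, flashlight_mid, key_cover_mid, pump_bottle_mid from where it was at the start of the episode above 0.015 m).
It also fails if it takes over 72 s, if anything falls off the work surface, if the arm or the gripper's body presses on something with over 40 N, if the wrist force passes 120 N, or if a joint passes its speed limit or range.

### The arm

A 6-joint arm with a two-finger parallel gripper is mounted at the origin on the work surface. World frame = base frame: x ahead of the robot, y to its left, z up, the work surface at z = 0. Lengths are in mm, angles in rad, forces in N, time in s.
With the tool pointing down it reaches from about 200 to 875 mm from the base axis. Payload 3.4 kg.
Tool frame: the origin (TCP) lies midway between the tips of the shut fingers; the grasp point (between the pads) lies 19 mm behind it (manip.pinch_z is the distance from the TCP to the grasp point, in mm); z points along the fingers, x is the direction in which the jaws open and shut, and the axes are right-handed (so a half turn about z gives the same grasp; the last joint's range is limited). The gripper opens to 94 mm and grips with 3 to 60 N. Pads are 16 mm wide; open, the fingers measure 119 mm over their backs; the gripper's body (75 mm by 177 mm) begins 78 mm behind the grasp point.
Start: joints at [-1.427, 0.276, 1.505, -0, 1.361, -0.121], TCP at [150.485, -554.995, 205.493] pointing down, gripper open.
Joint ranges: [-2.89, 2.89], [-0.75, 2.08], [0.22, 2.7], [-1.18, 4.32], [0.11, 2.71], [-2.7, 2.7]. Speed limits (rad/s): [2.57, 2.57, 3.14, 3.14, 3.14, 3.14].

### API

Orientations are given as a unit quaternion [w, x, y, z].
In Python, from station import manip, command_gripper, optics, status gives the robot as it stands. The module is installed in compiled form; this text tells all that it offers. Calls block until the motion is done:
- manip.reach(position, orientation): joint-space move of the TCP to a pose.
- manip.move_straight(position, attitude=None, v=150, until_force=None): straight line of the TCP; attitude=None keeps the orientation; v is the mean speed in mm/s. With until_force (N) it stops when the force on the tool has changed by that much, and returns True; else False.
- manip.move_joints(angles): joint-space move.
- command_gripper(opening): finger opening in mm; the grip force is fixed at half the most; returns when the fingers have stopped.
- manip.sleep(seconds).
- manip.solve_ik(position, orientation): joint angles nearest the present ones, or None.
- optics.capture(name): name is "scene" or "top" or "wrist"; returns a dict with "image" (400x640x3 uint8, red, green, blue), "camera_matrix" (3x3 intrinsics, pixels), "R" (3x3) and "t" (3): a world point X has camera coordinates R X + t. Camera axes: x right, y down, z forward; pixel columns grow to the right and rows downward; lengths in mm; the calibration is good to about 2 mm. A picture is of the moment at which its call begins. There is no depth.
A pose or a line that the arm cannot do raises manip.IKError and nothing moves.
- manip.finish_job(): hands the job in, once; it reports no verdict.
Readings, each from a call of its own:
- status.current_t(): time.
- status.current_q(): joint angles.
- status.current_joint_vel(): joint speeds.
- status.current_effort(): joint torques, N m.
- status.current_position(): TCP position.
- status.current_eef_rot(): TCP orientation.
- status.current_ft_force(): force on the tool from outside, world axes, zero at the start.
- status.current_torque(): the same for the moment, N m.
- status.current_finger_gap(): finger opening in mm.
Only numpy, scipy, OpenCV 4.12 (cv2) and the standard library are available. Lean on these libraries where they do the work, as an engineer would, in place of code of your own. Each camera call takes 0.05 s, during which the arm holds its last target.

## Working session

There is one attempt and no reset: what is moved stays moved. The work goes in short steps, each a Python script; the robot and the scene stay as the last script left them, time stands still between calls to the robot, and variables do not carry over. Pictures are saved under pics/ and viewed, and the job is handed in when it is done.

```bash
ls; mkdir -p pics
python3 - <<'E'
from station import manip, command_gripper, optics, status
import cv2, numpy as np
for n in ["scene","top","wrist"]:
    c=optics.capture(n); cv2.imwrite(f"pics/{n}0.png",c["image"][:,:,::-1])
    print(n,np.round(c["camera_matrix"],1).tolist(),np.round(c["R"],4).tolist(),np.round(c["t"],1).tolist(), (-c["R"].T@c["t"]).round())
    np.savez(f"pics/{n}0.npz",**c)
print(status.current_t(),status.current_eef_rot(),status.current_ft_force())
E
```

```text
pics
scene [[371.6, 0.0, 322.1], [0.0, 371.6, 202.6], [0.0, 0.0, 1.0]] [[-0.2908, 0.9568, -0.0034], [0.7924, 0.2388, -0.5614], [-0.5363, -0.1659, -0.8276]] [70.2, -354.7, 1488.1] [1099.  264. 1033.]
top [[362.1, 0.0, 324.5], [0.0, 362.1, 198.8], [0.0, 0.0, 1.0]] [[-0.0295, -0.9996, -0.0023], [-0.9934, 0.0296, -0.1104], [0.1104, -0.0009, -0.9939]] [76.3, 504.7, 993.8] [ 394.   62. 1044.]
wrist [[306.9, 0.0, 320.0], [0.0, 306.9, 199.6], [0.0, 0.0, 1.0]] [[0.2608, -0.9654, -0.0011], [-0.9312, -0.2519, 0.2635], [-0.2547, -0.0676, -0.9647]] [-573.5, -25.5, 391.7] [ 226. -534.  384.]
0.15 [-4.36564056e-04  7.94244362e-01 -6.07598126e-01 -4.68588197e-04] [ 0.17967402  0.18812295 -1.07803238]
```

View pics/scene0.png

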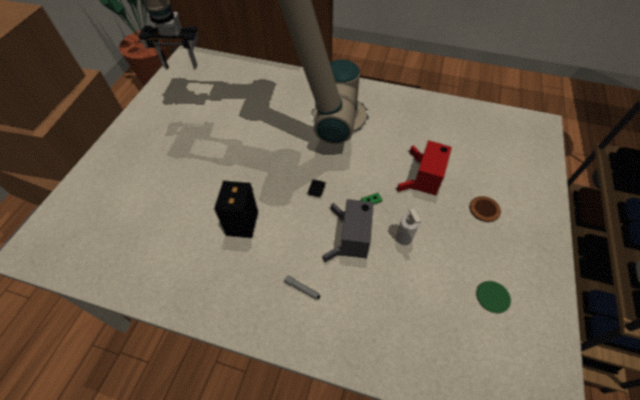

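View pics/top0.png

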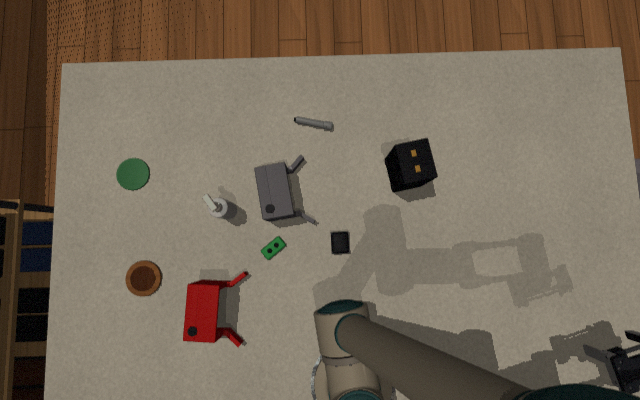

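The scene view shows the black speaker standing near (237,210), the grey dock near (355,225), and the red look-alike at (430,165). In the top view the speaker's top is at (412,163) and the grey dock is at (277,192), with its mouth facing right towards the speaker. I'll enlarge both.

Run:
```python
import cv2
a=cv2.imread("pics/top0.png")[100:270,230:460]; cv2.imwrite("pics/topz.png",cv2.resize(a,None,fx=3.4,fy=3.4,interpolation=cv2.INTER_CUBIC)*1)
a=cv2.imread("pics/scene0.png")[160:320,190:430]; cv2.imwrite("pics/scenez.png",cv2.convertScaleAbs(cv2.resize(a,None,fx=3.3,fy=3.3,interpolation=cv2.INTER_CUBIC),alpha=1.8))
```

```text
(no output)
```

View pics/topz.png

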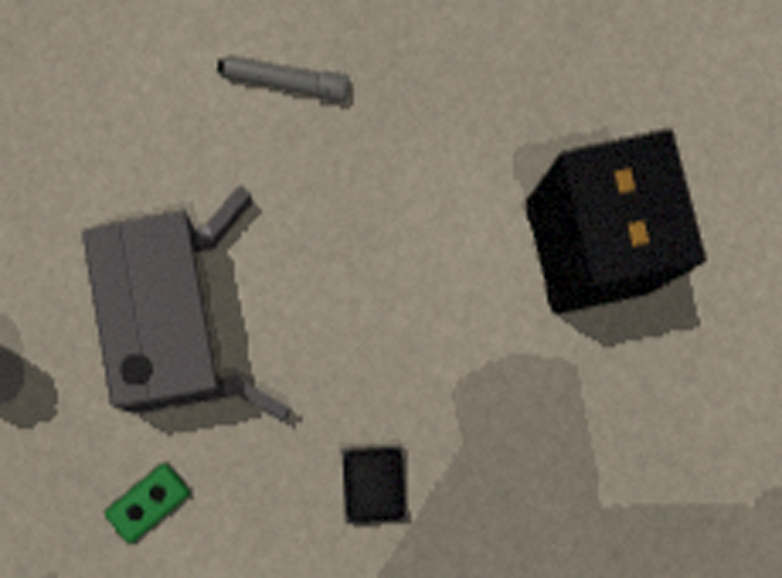

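View pics/scenez.png

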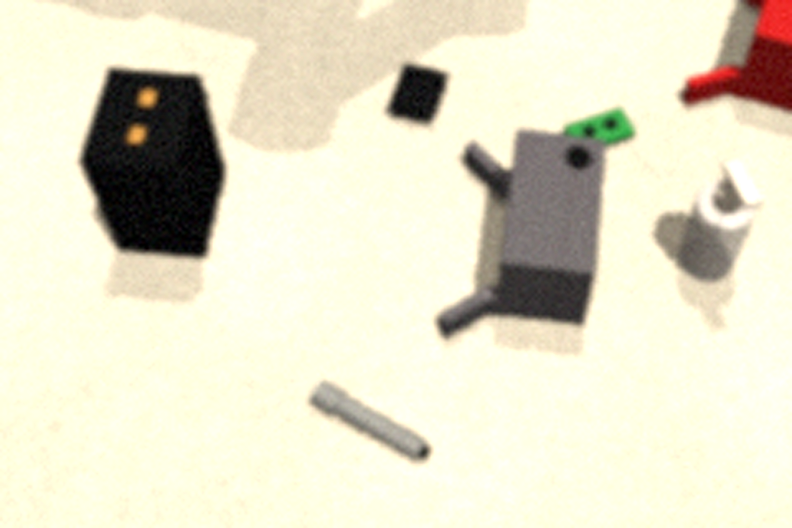

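```bash
cat > h.py <<'E'
import numpy as np, cv2
def ray(c,uv,z):
    d=c["R"].T@np.linalg.inv(c["camera_matrix"])@np.array([uv[0],uv[1],1.]); o=-c["R"].T@c["t"]
    return o+d*(z-o[2])/d[2]
def proj(c,X):
    p=c["R"]@np.asarray(X,float)+c["t"]; p=c["camera_matrix"]@p; return p[:2]/p[2]
def poly(mask,n):
    k=max(cv2.findContours(mask,cv2.RETR_EXTERNAL,cv2.CHAIN_APPROX_NONE)[0],key=cv2.contourArea)
    h=cv2.convexHull(k)
    return h,cv2.approxPolyN(h,n,ensure_convex=True)[0] if hasattr(cv2,'approxPolyN') else None
E
python3 - <<'E'
import numpy as np,cv2
from h import *
c=dict(np.load("pics/top0.npz")); s=dict(np.load("pics/scene0.npz"))
for nm,cam,roi in [("top",c,(370,120,450,205)),("scene",s,(205,170,270,245))]:
    im=cam["image"]; hsv=cv2.cvtColor(im,cv2.COLOR_RGB2HSV)
    m=((im.max(2)<55)|((hsv[...,0]<25)&(hsv[...,1]>150)&(im.max(2)>80))).astype(np.uint8)*255
    z=np.zeros_like(m); x0,y0,x1,y1=roi; z[y0:y1,x0:x1]=m[y0:y1,x0:x1]
    h,p=poly(z,6); print(nm,"speaker hex",p.reshape(-1,2).tolist(), cv2.countNonZero(z))
    g=((hsv[...,0]<25)&(hsv[...,1]>150)&(im.max(2)>80)).astype(np.uint8)*255; q=np.zeros_like(g); q[y0:y1,x0:x1]=g[y0:y1,x0:x1]
    n,l,st,ce=cv2.connectedComponentsWithStats(q); 
    for i in range(1,n):
        if st[i,4]>4: print(" contact",ce[i],ray(cam,ce[i],160).round(1))
    for pt in p.reshape(-1,2): print(pt,"z160",ray(cam,pt,160).round(1),"z0",ray(cam,pt,0).round(1),"z3",ray(cam,pt,3).round(1))
# print dock values
print(c["image"][190,240:330].tolist()[::6])
for u,v in [(275,185),(262,205),(300,162),(278,219),(245,200),(300,200)]: print((u,v),c["image"][v,u])
for u,v in [(355,220),(355,248),(340,210)]: print((u,v),s["image"][v,u])
E
```

```text
top speaker hex [[437, 176], [424, 186], [392, 193], [384, 160], [395, 145], [427, 138]] 2019
 contact [413.28125 152.71875] [ 600.8 -162.9  160. ]
 contact [417.33333333 168.16666667] [ 561.5 -170.8  160. ]
[437 176] z160 [ 540.4 -218.2  160. ] z0 [ 566.9 -268.9    0. ] z3 [ 566.4 -268.     3. ]
[424 186] z160 [ 516.4 -184.6  160. ] z0 [ 538.6 -229.3    0. ] z3 [ 538.2 -228.4    3. ]
[392 193] z160 [ 501.4 -105.   160. ] z0 [ 520.9 -135.2    0. ] z3 [ 520.5 -134.7    3. ]
[384 160] z160 [584.5 -89.2 160. ] z0 [ 619.1 -116.7    0. ] z3 [ 618.4 -116.2    3. ]
[395 145] z160 [ 621.8 -118.5  160. ] z0 [ 663.  -151.2    0. ] z3 [ 662.3 -150.6    3. ]
[427 138] z160 [ 637.3 -199.3  160. ] z0 [ 681.3 -246.7    0. ] z3 [ 680.5 -245.8    3. ]
scene speaker hex [[250, 183], [257, 211], [251, 237], [225, 235], [214, 208], [223, 181]] 1856
 contact [234.15789474 189.15789474] [ 562.7 -169.4  160. ]
 contact [231.         200.36842105] [ 601.6 -161.5  160. ]
[250 183] z160 [ 528.6 -134.1  160. ] z0 [ 423.9 -207.1    0. ] z3 [ 425.8 -205.8    3. ]
[257 211] z160 [613.7 -76.5 160. ] z0 [ 524.7 -139.     0. ] z3 [ 526.3 -137.9    3. ]
[251 237] z160 [695.1 -60.  160. ] z0 [ 621.  -119.5    0. ] z3 [ 622.4 -118.4    3. ]
[225 235] z160 [ 709.6 -129.2  160. ] z0 [ 638.2 -201.4    0. ] z3 [ 639.5 -200.1    3. ]
[214 208] z160 [ 639.3 -196.3  160. ] z0 [ 555.  -280.8    0. ] z3 [ 556.6 -279.2    3. ]
[223 181] z160 [ 544.7 -213.5  160. ] z0 [ 443.  -301.1    0. ] z3 [ 444.9 -299.5    3. ]
[[143, 135, 119], [139, 133, 116], [138, 130, 112], [75, 72, 69], [80, 76, 76], [85, 80, 81], [85, 80, 80], [82, 79, 78], [80, 78, 78], [86, 80, 71], [89, 84, 74], [145, 137, 120], [146, 137, 123], [146, 138, 122], [146, 139, 121]]
(275, 185) [82 79 79]
(262, 205) [82 79 79]
(300, 162) [28 28 28]
(278, 219) [32 31 30]
(245, 200) [136 130 114]
(300, 200) [86 80 72]
(355, 220) [70 66 65]
(355, 248) [27 25 23]
(340, 210) [70 63 62]
```

Run:
```python
import numpy as np,cv2
from h import *
c=dict(np.load("pics/top0.npz")); s=dict(np.load("pics/scene0.npz"))
for nm,cam,roi,lo,hi in [("top",c,(245,150,325,228),70,92),("scene",s,(325,190,385,268),50,80)]:
    im=cam["image"].astype(int); x0,y0,x1,y1=roi
    # grey: low chroma (R-B small)
    m=((im.max(2)<hi+8)&(im[...,0]-im[...,2]<8)).astype(np.uint8)*255
    z=np.zeros_like(m); z[y0:y1,x0:x1]=m[y0:y1,x0:x1]
    big=cv2.resize(z[y0:y1,x0:x1],None,fx=8,fy=8,interpolation=cv2.INTER_NEAREST); cv2.imwrite(f"pics/dockmask_{nm}.png",big)
    t=((im.max(2)<hi)&(im.max(2)>lo-8)&(im[...,0]-im[...,2]<8)).astype(np.uint8)*255
    z2=np.zeros_like(m); z2[y0:y1,x0:x1]=t[y0:y1,x0:x1]; z2=cv2.morphologyEx(z2,cv2.MORPH_CLOSE,np.ones((5,5)));z2=cv2.morphologyEx(z2,cv2.MORPH_OPEN,np.ones((9,9)))
    h,p=poly(z2,4); print(nm,p.reshape(-1,2).tolist(),[ray(cam,q,106).round(1).tolist() for q in p.reshape(-1,2)], cv2.minAreaRect(h))
    v=im[y0:y1,x0:x1].astype(np.uint8)[...,::-1].copy(); v=cv2.resize(v,None,fx=8,fy=8,interpolation=cv2.INTER_CUBIC); v=cv2.convertScaleAbs(v,alpha=2)
    cv2.polylines(v,[((p.reshape(-1,2)-[x0,y0]+.5)*8).astype(int)],True,(0,0,255),1); cv2.imwrite(f"pics/dockv_{nm}.png",v)
```

```text
top [[293, 215], [262, 215], [254, 168], [284, 162]] [[458.2, 144.2, 106.0], [460.6, 224.5, 106.0], [585.1, 244.3, 106.0], [598.7, 165.1, 106.0]] ((273.29730224609375, 190.28378295898438), (52.27887725830078, 30.742610931396484), 80.53767395019531)
scene [[371, 201], [369, 241], [343, 241], [343, 201]] [[450.8, 218.5, 106.0], [585.9, 243.1, 106.0], [607.0, 173.1, 106.0], [475.2, 137.5, 106.0]] ((356.5, 221.0), (40.0, 27.0), 90.0)
```

View pics/dockv_top.png

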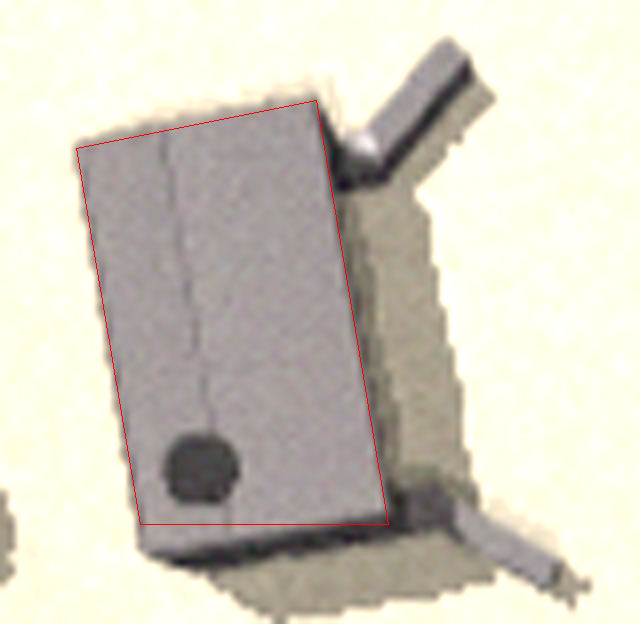

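View pics/dockv_scene.png

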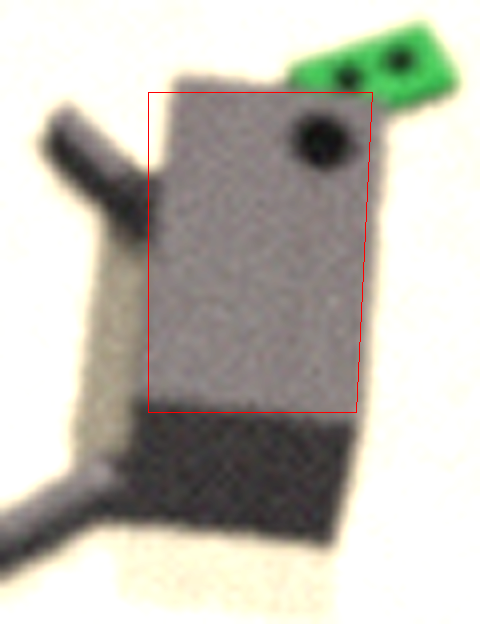

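Run:
```python
import numpy as np,cv2
from h import *
c=dict(np.load("pics/top0.npz")); s=dict(np.load("pics/scene0.npz"))
T=np.array([(78,145),(315,100),(386,518),(148,552)])/8-.4+[245,150]
S=np.array([(383,90),(355,420),(140,403),(175,75)])/8-.4+[325,190]
for cam,P,o in((c,T,"BackL FrontL FrontR BackR"),(s,S,"BackR BackL FrontL FrontR")):
    W=np.array([ray(cam,p,106)[:2] for p in P]); print(o,W.round(1).tolist())
    d=lambda a,b:(np.linalg.norm(W[b]-W[a]).round(1),np.degrees(np.arctan2(*(W[b]-W[a])[::-1])).round(1))
    print([d(i,(i+1)%4) for i in range(4)],W.mean(0).round(1))
# wings top z=34, tips: top view
for p in [(450,40),(470,62),(345,150),(580,580),(550,578),(560,560)]: print(p,ray(c,np.array(p)/8-.4+[245,150],34).round(1))
for p in [(50,110),(40,140),(65,105)]: print('s',p,ray(s,np.array(p)/8-.4+[325,190],34).round(1))
# bystanders
for cam,n in((c,'top'),(s,'scene')):
  pts=dict(top=[(340,243),(314,124),(273.5,248),(295,119),(333,128)],scene=[(316.5,188),(301,287),(372,199),(287,279.5),(318.5,296.5)])[n]
  for p,z in zip(pts,[24,24,14,12,12]): print(n,p,ray(cam,p,z).round(0))
```

```text
BackL FrontL FrontR BackR [[585.8, 243.3], [598.5, 165.1], [459.9, 144.5], [451.2, 221.8]]
[(np.float64(79.2), np.float64(-80.8)), (np.float64(140.1), np.float64(-171.5)), (np.float64(77.8), np.float64(96.4)), (np.float64(136.3), np.float64(9.1))] [523.8 193.7]
BackR BackL FrontL FrontR [[449.0, 222.6], [589.3, 243.8], [604.6, 169.8], [465.0, 145.6]]
[(np.float64(141.9), np.float64(8.6)), (np.float64(75.6), np.float64(-78.3)), (np.float64(141.7), np.float64(-170.2)), (np.float64(78.6), np.float64(101.7))] [527.  195.5]
(450, 40) [634.5 124.7  34. ]
(470, 62) [626.3 117.8  34. ]
(345, 150) [595.9 162.7  34. ]
(580, 580) [441.4  83.7  34. ]
(550, 578) [442.4  94.1  34. ]
(560, 560) [448.5  90.5  34. ]
s (50, 110) [447.   92.3  34. ]
s (40, 140) [462.2  92.5  34. ]
s (65, 105) [442.9  97.5  34. ]
top (340, 243) [382.  22.  24.]
top (314, 124) [726.  85.  24.]
top (273.5, 248) [373. 209.  14.]
top (295, 119) [747. 141.  12.]
top (333, 128) [716.  30.  12.]
scene (316.5, 188) [394.  27.  24.]
scene (301, 287) [741.  89.  24.]
scene (372, 199) [378. 215.  14.]
scene (287, 279.5) [726.  41.  12.]
scene (318.5, 296.5) [749. 144.  12.]
```

Cross-checked measurements:
- **Dock:** x axis about 99° in world, origin about (525,194). The hood measures 140 × 78 mm in both views.
- **Speaker:** centre about (582.5,-166.5), x axis about 101°, at dock x ≈ -365 and y ≈ 1.

The path between them is clear. I'll set the gripper up behind the grille.

```bash
cat >> h.py <<'E'
from scipy.spatial.transform import Rotation as Ro
DO=np.array([524.8,194.5]); DY=np.radians(99.2)
dx=np.array([np.cos(DY),np.sin(DY)]); dy=np.array([-dx[1],dx[0]])
def W(x,y,z): p=DO+x*dx+y*dy; return [float(p[0]),float(p[1]),float(z)]
def D(p): r=np.asarray(p)[:2]-DO; return np.array([r@dx,r@dy])
def quat(yaw,flip=0):   # tool down, tool x across the push heading yaw
    a=yaw-np.pi/2+(np.pi if flip else 0)
    x=np.array([np.cos(a),np.sin(a),0]); z=np.array([0,0,-1.]); y=np.cross(z,x)
    q=Ro.from_matrix(np.c_[x,y,z]).as_quat(); return [float(v) for v in q[[3,0,1,2]]]
E
python3 - <<'E'
from station import manip, command_gripper, optics, status
from h import *
S=np.array([582.5,-166.5]); a=np.radians(100.7); u=np.array([np.cos(a),np.sin(a)])
for f in (0,1):
    for p in [(*(S-110*u),200),(*(S-110*u),128),(*(S+60*u),128),tuple(W(-170,0,25))]:
        j=manip.solve_ik(list(map(float,p)),quat(a,f)); print(f,None if j is None else np.round(j,2))
E
```

```text
0 [-0.53  0.41  1.31 -0.    1.42 -0.72]
0 [-0.53  0.45  1.42 -0.    1.26 -0.72]
0 [-0.31  0.34  1.61 -0.    1.19 -0.49]
0 [-0.08  0.4   1.81 -0.    0.93 -0.26]
1 [-0.53  0.41  1.31 -0.    1.42  2.42]
1 [-0.53  0.45  1.42 -0.    1.26  2.42]
1 [-0.31  0.34  1.61 -0.    1.19  2.65]
1 None
```

Run:
```python
from station import manip, command_gripper, optics, status
from h import *
S=np.array([582.5,-166.5]); a=np.radians(100.7); u=np.array([np.cos(a),np.sin(a)])
q=quat(a); p=lambda s,z:[float(v) for v in (*(S+s*u),z)]
t=status.current_t
manip.reach(p(-115,215),q); print(t())
command_gripper(50); print(t(),status.current_finger_gap())
manip.move_straight(p(-115,127),v=120); print(t(),status.current_position().round(1) if hasattr(status.current_position(),'round') else status.current_position())
f0=np.array(status.current_ft_force()); print("f0",f0.round(2))
r=manip.move_straight(p(-30,127),v=15,until_force=1.5)
pos=np.array(status.current_position()); print(r,t(),((pos[:2]-S)@u).round(1),(np.array(status.current_ft_force())-f0).round(2))
c=optics.capture("top"); cv2.imwrite("pics/top1.png",cv2.resize(c["image"][60:260,230:550,::-1],None,fx=2.4,fy=2.4))
```

```text
2.0667
2.8917 50.3495635186268
3.775 [ 604.4 -279.8  127.7]
f0 [ 0.44 -0.06 -0.01]
True 7.4333 -53.5 [ 0.28 -2.09  0.57]
```

View pics/top1.png

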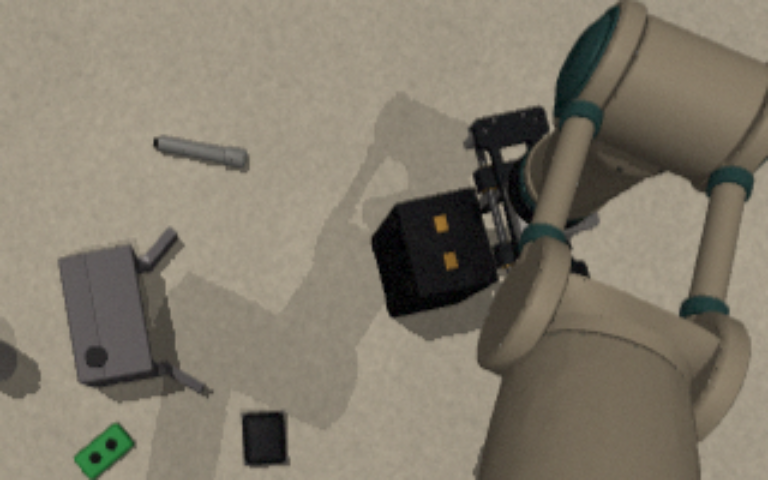

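The fingers touched the grille at s = -53.5 mm, against about -53 expected, and the speaker at (440,250) is still upright. Next I topple it with a slow guarded push.

Run:
```python
from station import manip, command_gripper, optics, status
from h import *
S=np.array([582.5,-166.5]); a=np.radians(100.7); u=np.array([np.cos(a),np.sin(a)])
p=lambda s,z:[float(v) for v in (*(S+s*u),z)]
for s in (-43,-23,-3,17,25):
    r=manip.move_straight(p(s,129),v=30,until_force=7)
    pos=np.array(status.current_position()); print(s,r,round(status.current_t(),2),((pos[:2]-S)@u).round(1),np.array(status.current_ft_force()).round(2))
    if r: break
manip.sleep(0.3)
print(np.array(status.current_ft_force()).round(2))
c=optics.capture("top"); cv2.imwrite("pics/top2.png",cv2.resize(c["image"][60:260,230:550,::-1],None,fx=2.4,fy=2.4)); np.savez("pics/top2.npz",**c)
```

```text
-43 False 7.97 -43.0 [ 0.7  -3.38  2.29]
-23 False 8.79 -22.5 [ 0.25 -1.15  0.02]
-3 False 9.61 -2.8 [ 0.48 -0.06  0.27]
17 False 10.43 17.0 [ 0.18 -0.85  0.71]
25 False 10.84 25.2 [ 0.76  0.31 -0.56]
[0.67 0.28 0.18]
```

View pics/top2.png

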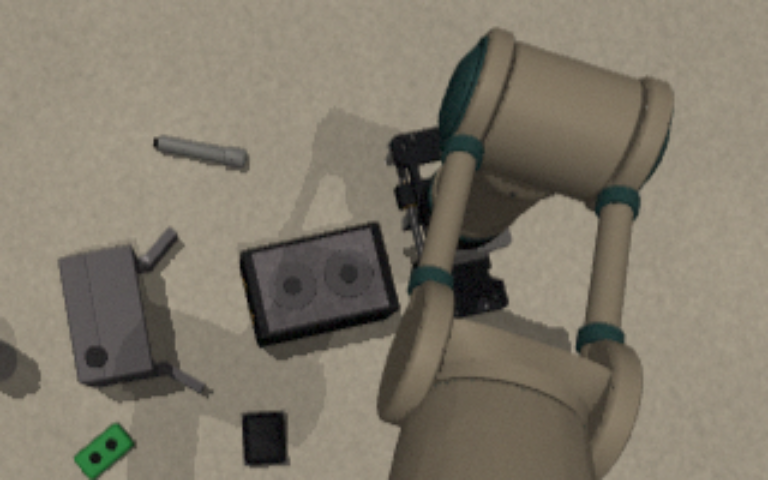

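The speaker lies grille up. In the zoomed crop its face is centred near (318,285), short of the dock. I'll measure its pose from the grey grille panel.

Run:
```python
from h import *
c=dict(np.load("pics/top2.npz")); im=c["image"]; 
x0,y0,x1,y1=325,148,402,208
g=cv2.cvtColor(im,cv2.COLOR_RGB2GRAY)[y0:y1,x0:x1]; print(g[20,::4].tolist())
v=cv2.resize(im[y0:y1,x0:x1,::-1],None,fx=9,fy=9,interpolation=cv2.INTER_CUBIC); cv2.imwrite("pics/sp2.png",cv2.convertScaleAbs(v,alpha=2))
rgb=im[y0:y1,x0:x1].astype(int)
m=((g>38)&(g<95)&(rgb[...,0]-rgb[...,2]<9)).astype(np.uint8)*255
m=cv2.morphologyEx(m,cv2.MORPH_OPEN,np.ones((3,3)))
k=max(cv2.findContours(m,cv2.RETR_EXTERNAL,cv2.CHAIN_APPROX_NONE)[0],key=cv2.contourArea)
b=cv2.boxPoints(cv2.minAreaRect(k))+[x0,y0]; Wp=np.array([ray(c,q,89)[:2] for q in b]); print(b.round(1).tolist())
print(Wp.round(1).tolist(),[np.linalg.norm(Wp[i]-Wp[i-1]).round(1) for i in range(4)],[np.degrees(np.arctan2(*(Wp[i]-Wp[i-1])[::-1])).round(1) for i in range(4)])
print(Wp.mean(0),D(Wp.mean(0)))
```

```text
[145, 122, 33, 86, 89, 96, 80, 74, 79, 79, 81, 70, 70, 68, 77, 85, 15, 128, 126, 68]
[[333.9, 165.2], [384.1, 153.5], [392.0, 187.3], [341.7, 199.0]]
[[589.7, 33.5], [617.6, -102.6], [525.3, -119.2], [498.0, 15.6]] [np.float64(93.4), np.float64(139.0), np.float64(93.8), np.float64(137.5)] [np.float64(11.0), np.float64(-78.4), np.float64(-169.9), np.float64(101.4)]
[557.67415475 -43.17126343] [-239.86988221    5.54789354]
```

View pics/sp2.png

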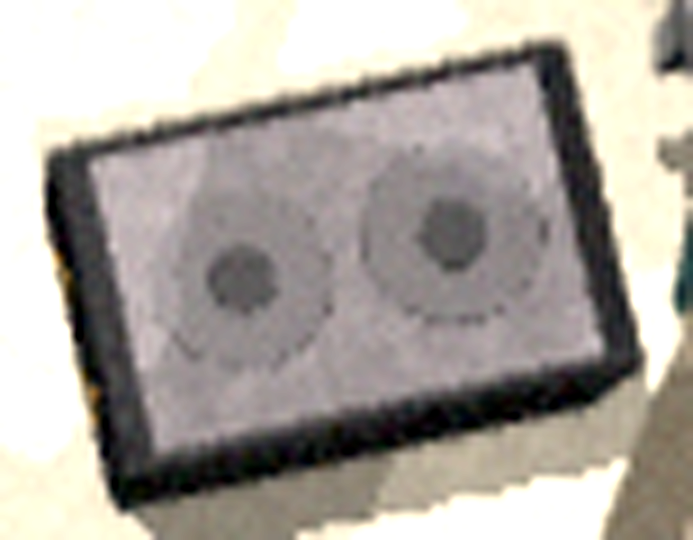

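The speaker's centre is at dock (-240, +5.5) with yaw about +1.9°. I'll go behind and low, then slide it forward while rotating and shifting it onto the centre line, stopping just short of the cheeks.

Run:
```python
from station import manip, command_gripper, optics, status
from h import *
t=lambda:round(status.current_t(),2)
def st(l): 
    f=np.array(status.current_ft_force()); print(l,t(),D(status.current_position()).round(1),"along",(f[:2]@dx).round(2),"lat",(f[:2]@dy).round(2),"z",f[2].round(2))
q1=quat(DY+np.radians(1.9)); q2=quat(DY)
manip.move_straight(W(-365,2.5,129),q1,v=100); 
manip.move_straight(W(-365,2.5,24),q1,v=120); st("down")
r=manip.move_straight(W(-315,2.5,24),v=20,until_force=1.5); st(("contact",r))
x=D(status.current_position())[0]
n=4
for i in range(1,n+1):
    w=i/n; xx=x+(-258-x)*w
    q=quat(DY+np.radians(1.9*(1-w)))
    r=manip.move_straight(W(xx,2.5*(1-w),24),q,v=30,until_force=9); st(r)
    if r: break
c=optics.capture("top"); cv2.imwrite("pics/top3.png",cv2.resize(c["image"][60:260,230:550,::-1],None,fx=2.4,fy=2.4)); np.savez("pics/top3.npz",**c)
```

```text
down 12.61 [-365.3    1.9] along -0.86 lat 0.72 z 1.59
('contact', True) 14.31 [-327.1    2.7] along -0.61 lat -0.5 z -0.09
False 15.04 [-309.2    1.9] along 0.24 lat 1.37 z 0.14
False 15.77 [-292.     1.2] along -0.28 lat -0.45 z 0.41
False 16.49 [-274.5    0.7] along -0.03 lat -1.33 z 0.13
False 17.22 [-2.573e+02  1.000e-01] along 0.28 lat 0.2 z -0.22
```

View pics/top3.png

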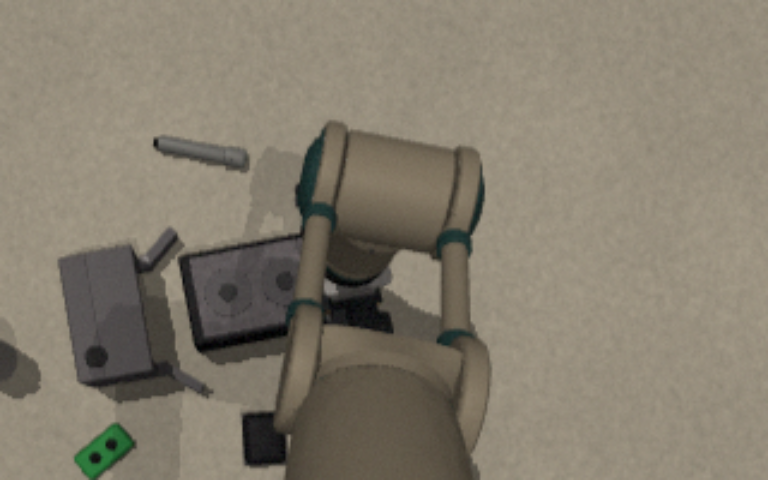

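Run:
```python
from h import *
c=dict(np.load("pics/top3.npz")); x0,y0,x1,y1=250,140,362,215
v=cv2.resize(c["image"][y0:y1,x0:x1,::-1],None,fx=7,fy=7,interpolation=cv2.INTER_CUBIC); cv2.imwrite("pics/sp3.png",cv2.convertScaleAbs(v,alpha=2))
for p in [(180,257),(197,350),(188,262),(206,340),(280,238)]: print(p,D(ray(c,np.array(p)/2.4-.3+[230,60],88)).round(1))
```

```text
(180, 257) [-91.8 -49.1]
(197, 350) [-91.1  57. ]
(188, 262) [-99.5 -41.8]
(206, 340) [-102.9   48. ]
(280, 238) [-205.7  -49.2]
```

View pics/sp3.png

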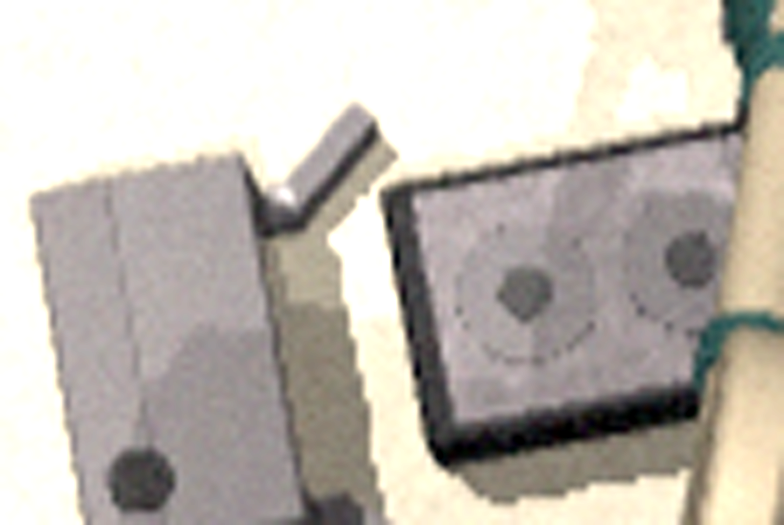

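Run:
```python
from h import *
c=dict(np.load("pics/top3.npz"));g=lambda p,z:D(ray(c,np.array(p)/7-.4+[250,140],z))
a,b=g((525,292),89),g((690,257),89); print("drivers",a.round(1),b.round(1),np.degrees(np.arctan2(*(a-b)[::-1])).round(1))
print("panel front corners",g((412,200),89).round(1),g((458,424),89).round(1),"top edge",g((388,190),85).round(1),g((740,125),85).round(1))
print("hood front", g((240,157),106).round(1),g((300,518),106).round(1), "bottomcorner",g((445,465),5).round(1))
# check calibration of same features at previous picture
c=dict(np.load("pics/top2.npz"));g=lambda p,z:D(ray(c,np.array(p)/9-.4+[325,148],z))
print(g((243,277),89).round(1),g((453,233),89).round(1))
```

```text
drivers [-1.367e+02 -1.000e-01] [-201.    -1.5] 1.2
panel front corners [-101.   -43.3] [-102.2   44.7] top edge [-92.6 -49.7] [-230.4  -49. ]
hood front [-40.6 -68.3] [-38.3  69.9] bottomcorner [-93.1  51.1]
[-208.9    5.7] [-272.7    4.5]
```

The speaker is at dock (-170, -0.5) and within about 1° of square. The forward hood edge still measures x ≈ -39, as given. Now I continue into the dock and feel for the stop.

```bash
cat >> h.py <<'E'
def favg(n=8,dt=0.02):
    from station import manip,status
    F=[]
    for _ in range(n): F.append(status.current_ft_force()); manip.sleep(dt)
    f=np.mean(F,0); return np.array([f[:2]@dx,f[:2]@dy,f[2]]).round(2)
E
python3 - <<'E'
from station import manip, command_gripper, optics, status
from h import *
t=lambda:round(status.current_t(),2)
q2=quat(DY)
print("rest",favg(),t())
r=manip.move_straight(W(-210,0,24),q2,v=30,until_force=9); print(r,t(),D(status.current_position()).round(1),favg())
if not r:
    r=manip.move_straight(W(-163,0,24),q2,v=7,until_force=8); print(r,t(),D(status.current_position()).round(2),favg(),favg(),t())
E
```

```text
rest [ 0.04 -0.06 -0.02] 17.4
False 19.15 [-210.    0.] [-1.58  0.05 -0.3 ]
True 22.27 [-1.9445e+02  1.0000e-01] [-0.06 -0.09 -0.2 ] [0.   0.04 0.2 ] 22.53
```

Run:
```python
from station import manip, command_gripper, optics, status
from h import *
t=lambda:round(status.current_t(),2)
c=optics.capture("top"); x0,y0,x1,y1=250,140,362,215
v=cv2.resize(c["image"][y0:y1,x0:x1,::-1],None,fx=7,fy=7,interpolation=cv2.INTER_CUBIC); cv2.imwrite("pics/sp4.png",cv2.convertScaleAbs(v,alpha=2)); np.savez("pics/top4.npz",**c)
for k in range(5):
    x=D(status.current_position())[0]
    r=manip.move_straight(W(x+1,0,24),quat(DY),v=5,until_force=8); print(r,t(),D(status.current_position()).round(2),favg(5))
```

```text
False 23.02 [-1.9419e+02  1.5000e-01] [-1.57  0.31 -1.19]
False 23.4 [-1.9416e+02  5.0000e-02] [-5.1   1.18 -1.54]
False 23.73 [-1.9417e+02  6.0000e-02] [-4.82  0.63 -1.23]
False 24.07 [-1.9417e+02  6.0000e-02] [-5.45  1.08 -1.36]
False 24.4 [-1.9416e+02  8.0000e-02] [-4.81  1.02 -1.49]
```

View pics/sp4.png

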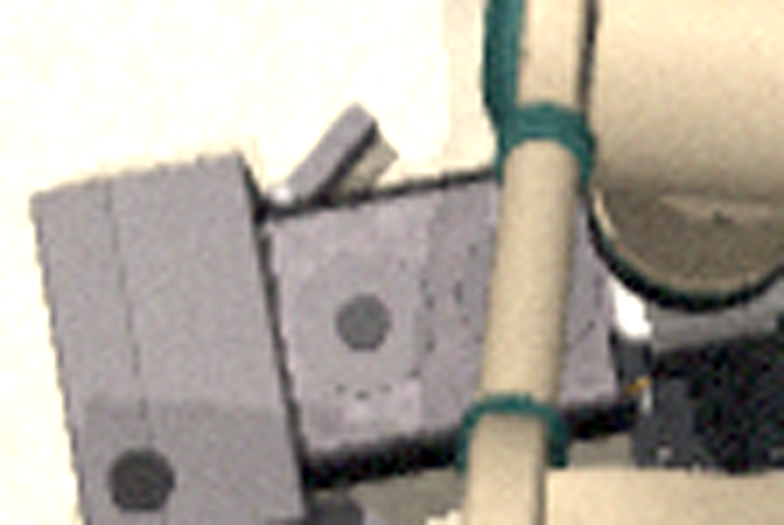

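The speaker is blocked at TCP dock x = -194.2 (speaker centre about -106), and 5 N does not move it. I'll load it further in small steps. That tells a solid stop from friction, and keeps the force well below 15 N.

Run:
```python
from station import manip, command_gripper, optics, status
from h import *
t=lambda:round(status.current_t(),2)
print(D(status.current_position()).round(2),favg(5))
for o in (1.2,1.5,1.8,2.1,2.4):
    r=manip.move_straight(W(-194.17+o,0,24),quat(DY),v=3,until_force=5); f=favg(6); print(o,r,t(),D(status.current_position()).round(2),f)
    if r or f[0]<-9: break
```

```text
[-1.9417e+02  7.0000e-02] [-5.18  0.74 -1.32]
1.2 False 24.92 [-1.9417e+02  9.0000e-02] [-5.95  1.01 -1.1 ]
1.5 False 25.27 [-1.9416e+02  8.0000e-02] [-6.51  0.97 -1.21]
1.8 False 25.62 [-1.9417e+02  6.0000e-02] [-7.48  1.1  -1.03]
2.1 False 25.97 [-1.9419e+02  5.0000e-02] [-8.32  1.25 -0.68]
2.4 False 26.32 [-1.9419e+02  1.0000e-02] [-9.02  1.82 -0.85]
```

Run:
```python
from station import manip, command_gripper, optics, status
from h import *
for n in("top","scene"):
    c=optics.capture(n); np.savez(f"pics/{n}5.npz",**c)
    x0,y0,x1,y1=dict(top=(250,140,362,215),scene=(270,170,390,270))[n]
    f=dict(top=7,scene=6)[n]
    v=cv2.resize(c["image"][y0:y1,x0:x1,::-1],None,fx=f,fy=f,interpolation=cv2.INTER_CUBIC); cv2.imwrite(f"pics/{n}5.png",cv2.convertScaleAbs(v,alpha=2))
print(status.current_t(),favg(4))
```

```text
26.4167 [-8.91  1.17 -0.88]
```

View pics/scene5.png

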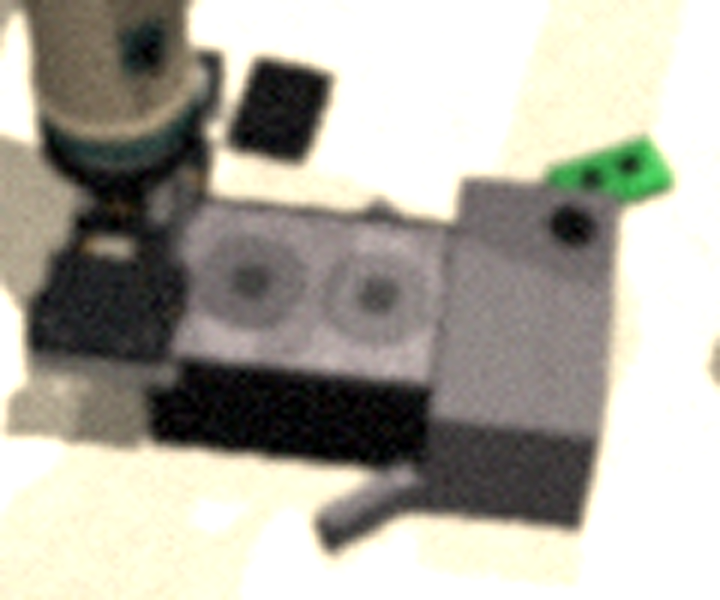

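View pics/top5.png

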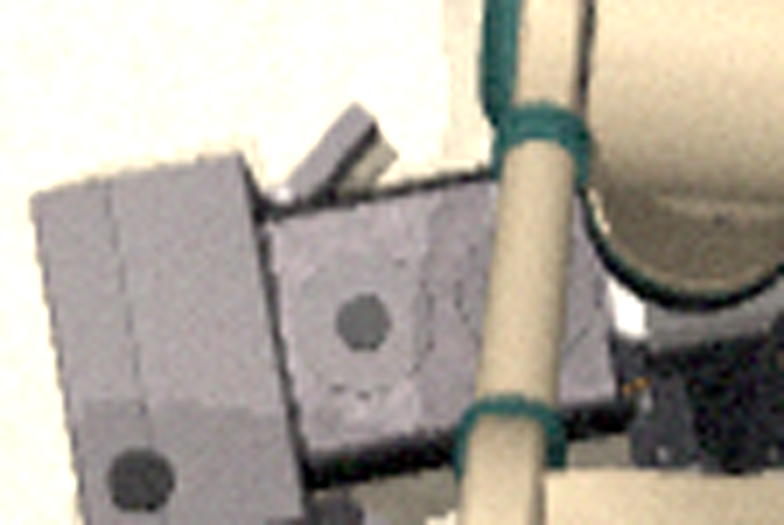

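Run:
```python
from h import *
c=dict(np.load("pics/scene5.npz"));g=lambda p,z:D(ray(c,np.array(p)/6-.4+[270,170],z))
a,b=g((378,292),89),g((252,279),89); print("scene drivers",a.round(1),b.round(1),np.degrees(np.arctan2(*(a-b)[::-1])).round(1),"hoodfront",g((462,180),106).round(1),g((432,415),106).round(1),"far/near top edges",g((215,203),89).round(1),g((440,225),89).round(1),g((175,357),89).round(1),g((430,382),89).round(1))
c=dict(np.load("pics/top5.npz"));g=lambda p,z:D(ray(c,np.array(p)/7-.4+[250,140],z))
print("top driver",g((362,322),89).round(1),"edge",g((270,215),87).round(1),g((490,177),87).round(1),"hood",g((240,157),106).round(1),g((300,518),106).round(1),"rear corner",g((612,395),89).round(1),g((578,205),89).round(1))
```

```text
scene drivers [-73.1   3.5] [-136.4    2.8] 0.7 hoodfront [-38.1  64.6] [-39.  -71.2] far/near top edges [-162.    45.6] [-46.7  47.3] [-166.9  -46.5] [-42.1 -44. ]
top driver [-73.6  -0.6] edge [-46.5 -48.3] [-132.   -46.8] hood [-40.6 -68.3] [-38.3  69.9] rear corner [-161.6   44.9] [-162.9  -29.4]
```

Both views put the speaker's centre at about -105 ± 2, with y within a few mm and yaw under 1°. It is square in the dock and solid against a stop near the outer end of the allowed range. I'll press it at about 10.5 N for a second, unload gently and back off.

Run:
```python
from station import manip, command_gripper, optics, status
from h import *
t=lambda:round(status.current_t(),2)
q=quat(DY)
for o in (2.7,3.0):
    r=manip.move_straight(W(-194.17+o,0,24),q,v=3,until_force=4); f=favg(6); print(o,r,t(),D(status.current_position()).round(2),f)
    if f[0]<-10.3: break
for _ in range(4): print("hold",favg(14),t(),D(status.current_position()).round(2))
manip.move_straight(W(-194.2,0,24),q,v=5); print("unload",favg(6),D(status.current_position()).round(2))
manip.move_straight(W(-200,0,24),q,v=10); print(favg(6),t())
manip.move_straight(W(-250,0,24),q,v=60)
manip.move_straight(W(-250,0,200),q,v=120)
manip.reach(W(-420,0,250),q)
for n in("top","scene"):
    c=optics.capture(n); np.savez(f"pics/{n}6.npz",**c)
    x0,y0,x1,y1=dict(top=(250,110,362,265),scene=(270,170,390,270))[n]
    f=dict(top=5,scene=6)[n]
    v=cv2.resize(c["image"][y0:y1,x0:x1,::-1],None,fx=f,fy=f,interpolation=cv2.INTER_CUBIC); cv2.imwrite(f"pics/{n}6.png",cv2.convertScaleAbs(v,alpha=2))
print(t())
```

```text
2.7 False 26.83 [-1.9422e+02 -2.0000e-02] [-9.67  1.92 -0.76]
3.0 False 27.18 [-1.9424e+02 -3.0000e-02] [-10.7    1.93  -0.4 ]
hold [-10.74   1.95  -0.28] 27.42 [-1.9423e+02 -2.0000e-02]
hold [-10.83   1.73  -0.66] 27.65 [-1.942e+02 -4.000e-02]
hold [-10.53   1.78  -0.56] 27.88 [-1.9419e+02 -4.0000e-02]
hold [-11.02   1.98  -0.46] 28.12 [-1.9421e+02 -3.0000e-02]
unload [-3.16  0.46 -1.71] [-1.9417e+02  5.0000e-02]
[ 0.13 -0.12 -0.16] 29.81
33.25
```

```bash
ls pics/top6.png pics/scene6.png
```

```text
pics/scene6.png
pics/top6.png
```

View pics/top6.png

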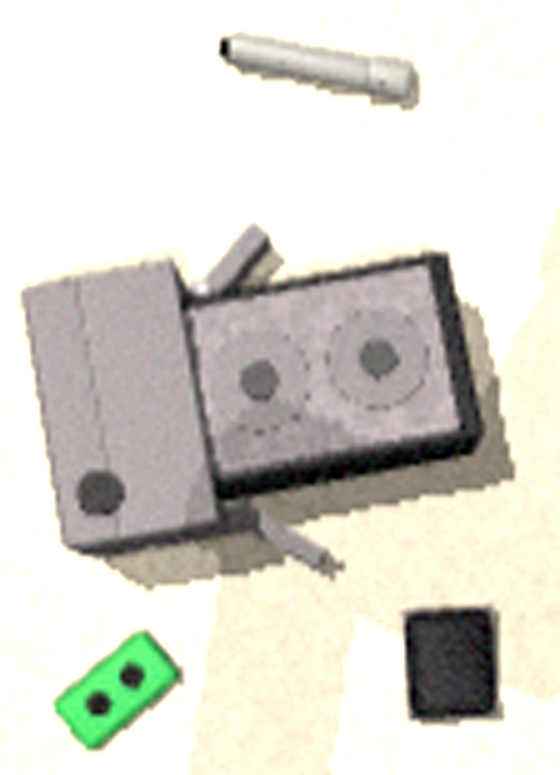

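View pics/scene6.png

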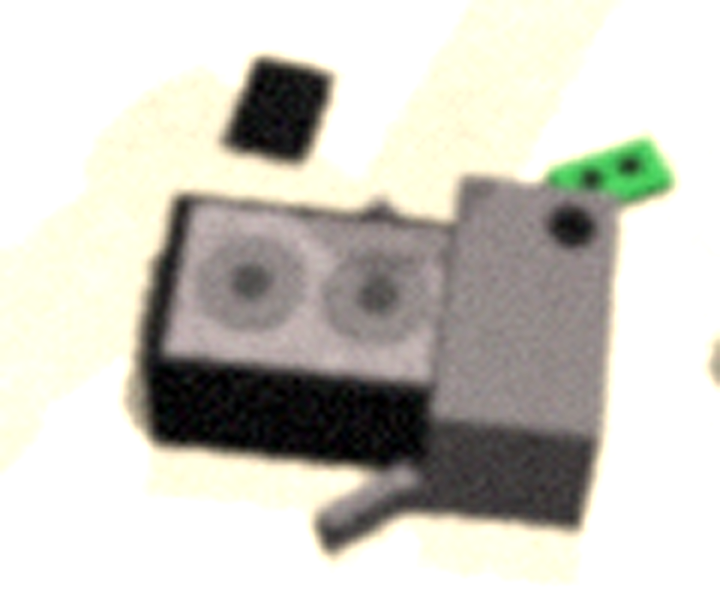

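Run:
```python
from h import *
c=dict(np.load("pics/top6.npz"));g=lambda p,z:D(ray(c,np.array(p)/5-.4+[250,110],z))
a,b=g((260,380),89),g((379,358),89); e1,e2=g((438,266),89),g((462,435),89)
print("top",a.round(1),b.round(1),"mid",((a+b)/2).round(1),np.degrees(np.arctan2(*(a-b)[::-1])).round(2),"rear edge",e1.round(1),e2.round(1),np.degrees(np.arctan2((e1-e2)[0],-(e1-e2)[1])).round(2))
n,f=g((445,254),88),g((190,300),88);print("side edge",n.round(1),f.round(1),np.degrees(np.arctan2(*(f-n)[::-1])).round(2))
c=dict(np.load("pics/scene6.npz"));g=lambda p,z:D(ray(c,np.array(p)/6-.4+[270,170],z))
a,b=g((378,293),89),g((250,280),89);print("scene",((a+b)/2).round(1),np.degrees(np.arctan2(*(a-b)[::-1])).round(2))
A=np.load("pics/top0.npz")["image"];B=np.load("pics/top6.npz")["image"]
def cen(I,roi,fn):
    x0,y0,x1,y1=roi; m=fn(I[y0:y1,x0:x1].astype(int)).astype(np.uint8); M=cv2.moments(m,True); return round(M['m10']/M['m00'],1),round(M['m01']/M['m00'],1)
gr=lambda i:i[...,1]-i[...,0]>30
bk=lambda i:i.max(2)<60
fl=lambda i:(i.max(2)<120)&(i[...,0]-i[...,2]<14)
for nm,r,fn in [("key",(255,230,295,265),gr),("ear",(325,228,357,258),bk),("flash",(288,110,340,136),fl)]: print(nm,cen(A,r,fn),cen(B,r,fn))
cv2.imwrite("pics/top6full.png",B[:,:,::-1])
```

```text
top [-74.4  -0.4] [-138.8   -0. ] mid [-106.6   -0.2] -0.32 rear edge [-179.4  -43.1] [-174.3   48.9] -3.17
side edge [-184.4  -49. ] [-45.4 -50.3] -0.52
scene [-105.2    2.5] 0.77
key (17.7, 17.6) (17.6, 17.6)
ear (14.6, 14.4) (14.6, 14.3)
flash (26.1, 13.1) (26.4, 13.2)
```

View pics/top6full.png

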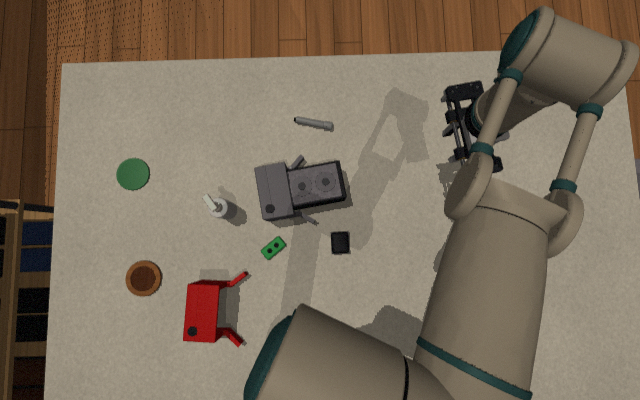

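The speaker sits in the dock and the bystanders' centroids have not moved (within 0.3 px). One hand-read edge gave a yaw of 3.2°, while the drivers and the side edge gave under 0.8°. I'll settle this with the same panel fit as before, and fit the hood's front edge the same way.

Run:
```python
from h import *
c=dict(np.load("pics/top6.npz")); im=c["image"]; s=c
x0,y0,x1,y1=286,155,350,212
rgb=im[y0:y1,x0:x1].astype(int); g=rgb.max(2)
m=((g>42)&(g<110)&(rgb[...,0]-rgb[...,2]<9)).astype(np.uint8)*255
# subpixel rear panel edge & long edges: bright->dark transitions along rows/cols
gray=cv2.cvtColor(im,cv2.COLOR_RGB2GRAY).astype(float)
def edge(pts_from,direction,L,thr):   # first crossing from bright to dark
    out=[]
    for p in pts_from:
        s_=np.arange(0,L,0.1); xy=p+s_[:,None]*direction
        v=cv2.remap(gray.astype(np.float32),xy[:,0].astype(np.float32)[None],xy[:,1].astype(np.float32)[None],cv2.INTER_LINEAR)[0]
        k=np.argmax(v<thr); 
        if k>0: out.append(xy[k])
    return np.array(out)
def line(P,z):
    Wd=np.array([D(ray(c,p,z)) for p in P]); vx,vy,_,_=cv2.fitLine(Wd.astype(np.float32),cv2.DIST_HUBER,0,.01,.01).ravel(); return np.degrees(np.arctan2(vy,vx)).round(2),Wd.mean(0).round(1),len(P)
a=np.array([333,165.]);b=np.array([338,194.])
print("rear panel edge",line(edge([a+(b-a)*w for w in np.linspace(0.1,.9,25)],np.array([.98,-.17]),12,38),89))
a=np.array([296,178.]);b=np.array([330,172.])
print("side panel edges",line(edge([a+(b-a)*w for w in np.linspace(0,1,25)],np.array([-.17,-.98]),14,38),89))
a=np.array([300,195.]);b=np.array([336,189.])
print(line(edge([a+(b-a)*w for w in np.linspace(0,1,25)],np.array([.17,.98]),14,38),89))
a=np.array([282,170.]);b=np.array([289,205.])
print("hood front",line(edge([a+(b-a)*w for w in np.linspace(0,1,25)],np.array([.98,-.17]),14,55),106))
```

```text
rear panel edge (np.float32(89.71), array([-175.7,    0.7]), 25)
side panel edges (np.float32(-0.2), array([-109.3,  -47.2]), 18)
(np.float32(-0.65), array([-113.6,   47.2]), 25)
hood front (np.float32(89.64), array([-40.9,  -1.7]), 24)
```

The edge fits give a yaw within 0.7° and y ≈ 0 (panel edges at ±47.2), and the hood front edge is parallel to the speaker's rear edge. I'm handing in.

Run:
```python
from station import manip, status
print(status.current_t()); manip.finish_job(); print(status.current_t())
```

```text
33.25
the job is handed in; nothing more can be done
the job is handed in; nothing more can be done
```

The speaker is toppled, docked and pressed home against the stop, and I handed the job in at 33 s. No verdict is reported, so the result below rests on my own checks.

- **Toppling:** I pushed high on the grille with both fingers and read at most about 3.5 N between steps. The speaker fell grille up, with its centre at dock x ≈ -240 mm.
- **Docking:** I slid it in from behind while turning it square. It came solid at centre x ≈ -105 mm, and loading it to 9 N moved it no further. I then held 10.5 to 11 N for about a second, backed off gently and moved the gripper clear.
- **Final pose:** The centre is at x ≈ -105 to -107 mm. The top view puts y at about 0 and the yaw within 0.7°.
- **Bystanders:** The earbuds case, flashlight and key cover moved by no more than 0.3 px. I checked the pump bottle only by eye, and it stands where it was.

**Disagreements:**
- The scene camera put y at about +2.5 mm instead of 0, which is within calibration error.
- One hand-read rear edge gave a yaw of 3.2°. The edge fit that followed gave about 0.3°, so I discarded the hand reading.

**Less certain:** The stop is hidden, so its place rests on the force I felt. It sits right at the near end of the allowed range, -105 mm. I could not measure the force between the speaker and the stop directly.

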